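# Close the refilled screw tin with its lid set, then lift off the cover alone

## Task

The screw tin has just been refilled and its two nested lids, the bit tray with the slip-on cover over it, stand beside it. Carry both lids together by the black bar knob onto the tin and let go once the tray is fully home on the rim; then take hold of the cover alone by its sides, lift it straight off so that the tray stays seated and undisturbed on the tin, and finish holding the cover level in the gripper, well up in the air (its lower edge at least 15 cm above the table), so that I can get at the bits. Keep the lids level and nested on the way, do not shove the tin about, and leave the screwdriver, marker, tape, chuck key and bottle where they are.

Things in the scene. Friction and masses are not known exactly. Their poses are not given: they have to be found in the camera images.
- screw_tin: open-topped rectangular steel tin with rounded corners, 54 (x) x 100 (y) x 60 (z) mm, 0.9 kg with its screws, loose on the table. Origin at the centre of its underside; z up, y along its long side. Walls 2 mm, mouth 50 x 96 mm, screws up to 40 mm above its underside. It is the same either way round (half turn).
- bit_tray: inner lid: dished aluminium tray, 0.16 kg. Origin at the centre of its underside, z up, y along its long side. Dish tapers from 46.5 x 92.5 mm down to 42.5 x 88.5 mm; flange 56 x 102 mm, z = 12 to 15 mm, rests on the tin's rim when home (origin then 48 mm above the tin's, axes parallel, either way round). Starts standing on the table, cover on it.
- knob (a point): middle of the tray's black bar knob, fixed 33 mm above the tray's origin. Bar 14 mm (tray x) by 30 mm (tray y), z = 23 to 43 mm above the tray's origin, on an 8 x 18 mm stem; it stands out through the cover's slot, its underside 6 mm above the cover's top. Pinched across its 14 mm from above and raised, it brings tray and cover along together.
- tin_cover: outer lid: steel slip-on cover, outside 62 (x) x 108 (y) x 15 mm, inside 58 x 104 mm, 0.12 kg, not fastened. Origin at the centre of the plane of its lower edge, z up. Top 2 mm thick with a 20 x 36 mm slot for the knob. Nested it rests on the tray's flange, origin 2 mm above the tray's; on the closed tin, lower edge 50 mm above the table.
- cover_top (a point): centre of the cover's top face, 15 mm above the cover's origin. The cover is gripped from above by its two long sides (62 mm apart, 15 mm high, 4 mm proud of the tin on each side) with the knob between the fingers; the knob's top is then 26 mm above this point.
- screwdriver: screwdriver with a thick black handle, 26 x 227 x 26 mm, lying between the two places where the tin and the lids stand; a bystander
- marker: red and white marker pen, 17 x 135 x 16 mm, lying; a bystander
- masking_tape: black roll of tape, 62 x 60 x 19 mm, lying flat; a bystander
- chuck_key: drill chuck key, 56 x 61 x 12 mm, lying; a bystander
- water_bottle: water bottle, 60 mm across, 214 mm tall, standing; a bystander

How it is judged:
On the way, in this order (a step that is already met when the one before it is completed fails the run):
1. both lids are lifted off the table together, still nested (height (world z) of bit_tray above 0.03 m and z of tin_cover in the frame of bit_tray below 0.006 m and contact force between bit_tray and the fingers above 1 N), for 0.2 s.
2. both lids are on the tin, the tray fully home on the rim with the cover down over it, and the knob is let go (z of bit_tray in the frame of screw_tin between 0.046 and 0.05 m and horizontal distance between bit_tray and screw_tin below 0.004 m and angle between the y axis of bit_tray and the y axis of screw_tin, either way round below 0.08 rad and z of tin_cover in the frame of bit_tray below 0.004 m and contact force between bit_tray and the fingers below 0.1 N), for 0.3 s.
At the end, for the whole second after the job is handed in: The tray sits home on the tin (within 2 mm of the rim, centred to 4 mm, turned under 0.08 rad), at rest, the tin flat; the cover is gripped, still, level within 0.3 rad, its lower edge over 14 cm above the table, carried by nothing else; the robot touches neither tray nor tin (z of bit_tray in the frame of screw_tin between 0.046 and 0.05 m and horizontal distance between bit_tray and screw_tin below 0.004 m and angle between the y axis of bit_tray and the y axis of screw_tin, either way round below 0.08 rad and angle between screw_tin's own z axis and vertical below 0.03 rad and height (world z) of screw_tin below 0.004 m and linear speed of bit_tray below 0.02 m/s and height (world z) of tin_cover above 0.14 m and angle between tin_cover's own z axis and vertical below 0.3 rad and linear speed of tin_cover below 0.03 m/s and contact force between tin_cover and the fingers above 1 N and contact force between each of tin_cover, the arm, the fingers and bit_tray below 0.05 N and contact force between each of tin_cover, the arm, the fingers and screw_tin below 0.05 N); the arm keeps its last pose, push and grip.
It fails at once if the cover comes off the tray while the tray is not seated on the tin ((z of tin_cover in the frame of bit_tray above 0.01 m or horizontal distance between tin_cover and bit_tray above 0.015 m) and (z of bit_tray in the frame of screw_tin above 0.0515 m or horizontal distance between bit_tray and screw_tin above 0.008 m)).
It fails at once if the lids are tipped (angle between bit_tray's own z axis and vertical above 0.3 rad or angle between tin_cover's own z axis and vertical above 0.4 rad).
It fails at once if the tin is shoved about, tipped or lifted (distance of screw_tin from where it was at the start of the episode above 0.025 m or angle between screw_tin's own z axis and vertical above 0.15 rad).
It fails at once if a bystander is disturbed (distance of any of screwdriver, marker, masking_tape, chuck_key, water_bottle from where it was at the start of the episode above 0.02 m or angle between water_bottle's own z axis and vertical above 0.3 rad).
It also fails if it takes over 56 s, if anything falls off the work surface, if the arm or the gripper's body presses on something with over 40 N, if the wrist force passes 120 N, or if a joint passes its speed limit or range.

## Robot

A 6-joint arm with a two-finger parallel gripper is mounted at the origin on a cart in front of the work surface, level with it; the furniture and walls round the work are solid. World frame = base frame: x ahead of the robot, y to its left, z up, the work surface at z = 0. Lengths are in m, angles in rad, forces in N, time in s.
With the tool pointing down it reaches from about 0.375 to 0.925 m from the base axis. Payload 5.7 kg.
Tool frame: the origin (TCP) lies between the finger pads; the fingertips stand 17 mm ahead of it and the grasp point (between the pads) lies 2 mm behind it; z points along the fingers, y is the line along which they close (so a half turn about z gives the same grasp; the last joint's range is limited). The gripper opens to 85 mm and grips with 20 to 120 N. Pads are 22 mm wide; open, the fingers measure 114 mm over their backs; the gripper's body (76 mm by 85 mm) begins 54 mm behind the grasp point. The pads swing forward as they close: fully open they stand 13 mm farther back than shut.
Start: joints at [-1.46, 0.359, 1.51, -0, 1.272, -0.115], TCP at [0.134, -0.585, 0.248] pointing down, gripper open.
Joint ranges: [-2.97, 2.97], [-1.01, 2.36], [0.21, 2.38], [-0.96, 4.11], [0.2, 2.71], [-2.98, 2.98]. Speed limits (rad/s): [2.39, 2.39, 3.14, 3.14, 3.14, 3.14].

## Interface

Orientations are given as a 3x3 rotation matrix whose columns are the frame's x, y, z axes.
In Python, from station import bot gives the robot as it stands.
- The arm moves only by the tool arm_command, never from a script. Its argument "motion" is one flat list of numbers, 7 for each row, row after row: the shift along the tool's x, y, z in units of 60 mm (1.0 is 60 mm), then the turn, a rotation vector about the tool's x, y, z in units of 10 degrees (1.0 is 10 degrees), then the opening, from -1 (shut) to 1 (fully open). A call has 1 to 10 rows; each row shifts and turns the commanded pose from where the row before left it, along the tool's axes as they then stand; what a row does not reach is not made up. A row lasts 1/8 s, in which the tool goes at most 62.5 mm and 10.7 degrees, less where a joint would pass 70% of its speed; a pose out of reach is approached as far as the arm can. A call is refused whole if a number of a shift passes 1 or a number of a turn 1, either way. A call with a gripper value outside its range is refused whole. The fingers move at their own pace and stop on an object; "squeeze" is the grip in N (left out, the last holds). Time passes only in rows, so rows that do not move let the fingers close. It gives the time, the measured TCP pose, the force, the opening and the grip force at its end, in the units of the state.
- bot.get_obs(): the state, without advancing time (a new reading comes with each control period).
- bot.capture(name): name is "scene" or "top" or "wrist"; returns the picture (480x640x3 uint8, red, green, blue); there is no depth.
- bot.get_calibration(name): a dict with "K" (3x3 intrinsics, pixels), "k1" (the pictures are not rectified: a ray, as slopes to the right and down, at radius r is drawn at 1 + k1 r^2 times it, then the intrinsics apply), "R" (3x3) and "t" (3): a world point X has camera coordinates R X + t; the wrist camera has in their place "tool_from_camera" (4x4, takes a point from camera to tool coordinates, whose origin is the TCP and whose axes are the flange's). Camera axes: x right, y down, z forward; pixel columns grow to the right and rows downward; lengths in m; the calibration is good to about 2 mm. A picture is of the moment at which its call begins: read the wrist's pose just before it. get_calibration takes no time and is no camera call.
- bot.close_job(): hands the job in; it is judged then, once.
The state is a dict: "t": time; "joint_pos": joint angles; "qd": joint speeds; "tau": joint torques, N m; "eef_pos": TCP position; "tcp_rot": TCP orientation; "contact_force": force on the tool from outside, world axes, zero at the start; "ft_torque": the same for the moment, N m; "finger_gap": opening from 0.0 (shut) to 1.0 (fully open); "finger_force": force on a finger pad.
Only numpy, scipy, OpenCV 4.12 (cv2) and the standard library are available. Lean on these libraries where they do the work, as an engineer would, in place of code of your own. Each camera call takes 0.05 s, during which the arm holds its last target. There are 200 camera calls.

## Working session

There is one attempt and no reset: what is moved stays moved. The work goes in short steps, Python scripts to look and compute and a tool call to move; the robot and the scene stay as the last step left them, time stands still between calls to the robot, and variables do not carry over. Pictures are saved under pics/ and viewed, at most 10 in all, crops included, and the job is handed in when it is done.

Besides the shell and the picture viewer there is one more tool, called after "Emit:" in YAML: its name, and indented under it one key for each argument. arm_command: Moves the arm, as the interface text tells. Its arguments: {"type":"object","properties":{"motion":{"type":"array"},"squeeze":{"type":"number"}},"required":["motion"]}

```bash
mkdir -p pics; ls
python3 - <<'E'
from station import bot
import cv2,numpy as np
for n in("scene","top"):
    cv2.imwrite(f"pics/{n}0.png",bot.capture(n)[:,:,::-1])
    c=bot.get_calibration(n);print(n,{k:np.round(v,4).tolist() for k,v in c.items()})
print({k:np.round(v,4).tolist() for k,v in bot.get_calibration("wrist").items()})
o=bot.get_obs();print(o)
E
```

```text
pics
scene {'K': [[542.5509, 0.0, 316.3875], [0.0, 542.5509, 243.5411], [0.0, 0.0, 1.0]], 'k1': -0.1237, 'R': [[-0.8812, -0.4726, -0.007], [-0.3454, 0.6539, -0.6732], [0.3228, -0.5908, -0.7395]], 't': [0.5383, 0.179, 0.7658]}
top {'K': [[624.9433, 0.0, 315.4493], [0.0, 624.9433, 231.2853], [0.0, 0.0, 1.0]], 'k1': -0.2143, 'R': [[-0.0104, -0.9999, -0.0103], [-0.9974, 0.0111, -0.0706], [0.0707, 0.0096, -0.9974]], 't': [0.0934, 0.5464, 1.0646]}
{'K': [[349.9341, 0.0, 318.835], [0.0, 349.9341, 240.3847], [0.0, 0.0, 1.0]], 'k1': -0.0541, 'tool_from_camera': [[0.0009, -0.9563, -0.2923, 0.0756], [1.0, 0.001, -0.0, 0.0016], [0.0003, -0.2923, 0.9563, -0.127], [0.0, 0.0, 0.0, 1.0]]}
{'t': 0.1, 'joint_pos': array([-1.46009368e+00,  3.59461625e-01,  1.51130132e+00,  1.66211286e-06,
        1.27249005e+00, -1.15074299e-01]), 'qd': array([-0.00219381, -0.00208537, -0.00246036, -0.00154434,  0.00033633,
       -0.00066009]), 'tau': array([-3.88006702e-04, -5.28652060e+01, -2.79348725e+01, -7.36615607e-05,
        4.98835652e-03,  2.36905782e-05]), 'eef_pos': array([ 0.13426332, -0.58420376,  0.24752926]), 'tcp_rot': array([[ 9.74620598e-01,  2.23863030e-01, -1.81849417e-04],
       [ 2.23863021e-01, -9.74619220e-01,  1.65034812e-03],
       [ 1.92217994e-04, -1.64917264e-03, -9.99998622e-01]]), 'contact_force': array([ 0.44385219, -0.18991457,  0.23454615]), 'ft_torque': array([-0.04753092,  0.01307626, -0.04075822]), 'finger_force': 0.0, 'finger_gap': 0.9995044782395385}
```

View pics/top0.png

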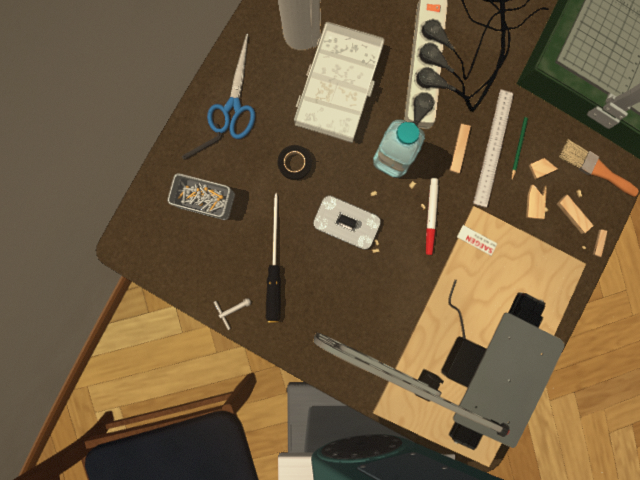

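View pics/scene0.png

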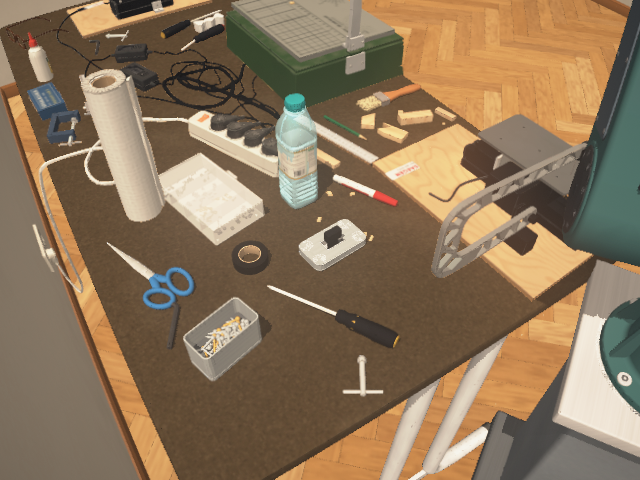

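The top view shows the lids at about (347,222), with the knob at (348,222), and the tin at (202,196). The screwdriver lies between them at x≈275, and the bottle stands at about (400,148). The scene view agrees.

```bash
cat > h.py <<'E'
import cv2,numpy as np
from station import bot
def cam(n,o=None):
    c=bot.get_calibration(n)
    if n=="wrist":
        T=np.array(c["tool_from_camera"]);Rw=np.array(o["tcp_rot"])
        Rwc=Rw@T[:3,:3];C=Rw@T[:3,3]+o["eef_pos"]
    else:
        Rwc=np.array(c["R"]).T;C=-Rwc@np.array(c["t"])
    return np.array(c["K"]),c["k1"],Rwc,C
def toplane(cm,px,z):
    K,k1,R,C=cm
    s=cv2.undistortPoints(np.float64(px).reshape(-1,1,2),K,np.array([k1,0,0,0.])).reshape(-1,2)
    d=np.c_[s,np.ones(len(s))]@R.T
    return C+d*((z-C[2])/d[:,2])[:,None]
def proj(cm,X):
    K,k1,R,C=cm
    return cv2.projectPoints((np.float64(X).reshape(-1,3)-C),cv2.Rodrigues(R.T)[0],np.zeros(3),K,np.array([k1,0,0,0.]))[0].reshape(-1,2)
def blob(mask,seed):
    n,l,st,ce=cv2.connectedComponentsWithStats(mask.astype(np.uint8))
    k=min(range(1,n),key=lambda i:np.hypot(*(ce[i]-seed))+(1e3 if st[i,4]<150 else 0))
    m=(l==k).astype(np.uint8)
    c=max(cv2.findContours(m,cv2.RETR_EXTERNAL,cv2.CHAIN_APPROX_NONE)[0],key=cv2.contourArea)
    return c.reshape(-1,2),st[k]
def rect(P):
    (x,y),(a,b),th=cv2.minAreaRect(np.float32(P[:,:2]*1000))
    if a>b: a,b,th=b,a,th+90
    # short side a along angle th; long axis = th+90
    L=(th+90+90)%180-90
    return x/1000,y/1000,a,b,L
E
python3 - <<'E'
from h import *
im=bot.capture("top");cm=cam("top")
hsv=cv2.cvtColor(im,cv2.COLOR_RGB2HSV)
v=hsv[:,:,2]
print("v samples",v[222,320:376:4],v[196,165:240:4])
for nm,seed,z in(("cover",(347,222),.017),("tin",(202,196),.06)):
    for th in(110,140):
        m=(v>th)&(hsv[:,:,1]<90)
        c,st=blob(m,np.array(seed));P=toplane(cm,c,z)
        print(nm,th,st,np.round(rect(P),4))
kn=(v<60).astype(np.uint8);sub=np.zeros_like(kn);sub[208:236,332:364]=kn[208:236,332:364]
c,st=blob(sub,np.array((347,222)));print("knob",st,rect(toplane(cm,c,.043)))
for nm,p,z in(("sd",[(276,195),(273,320),(267,268),(280,268)],0.01),("bottle cap",[(407,132)],.21),("key",[(220,302),(245,303)],0),("tape",[(296,162)],.02),("marker",[(433,180),(430,252)],.01)):
    print(nm,np.round(toplane(cm,p,z)[:,:2],3).tolist())
E
```

```text
v samples [217 219 207 206  87  67  42  47  45  73 122 200 228 228] [ 79 171  76  64 103  90 220 170 198 136 145 146 184 152 212  69  83  79
  48]
cover 110 [ 313  195   67   54 2061] [5.633000e-01 3.350000e-02 6.415820e+01 1.092051e+02 6.603800e+01]
cover 140 [ 314  196   66   53 1946] [5.631000e-01 3.330000e-02 6.321090e+01 1.080867e+02 6.586080e+01]
tin 110 [167 173  63  44 933] [  0.6081   0.2857  57.589  101.8542  74.7473]
tin 140 [168 174  62  43 630] [  0.6091   0.2852  54.4877 100.259   74.6975]
knob [338 215  18  13 124] (0.5630516967773438, 0.03392068481445312, 12.558988571166992, 29.68189239501953, 66.08336639404297)
sd [[0.613, 0.156], [0.394, 0.163], [0.485, 0.173], [0.484, 0.15]]
bottle cap [[0.678, -0.049]]
key [[0.425, 0.258], [0.423, 0.213]]
tape [[0.67, 0.12]]
marker [[0.637, -0.122], [0.509, -0.113]]
```

Run:
```python
from h import *
a,b=cam("top"),cam("scene")
def tri(p,q):
    A=[];B=[];
    for cm,px in((a,p),(b,q)):
        C=cm[3];X=toplane(cm,[px],-0.3)[0];d=(X-C)/np.linalg.norm(X-C)
        M=np.eye(3)-np.outer(d,d);A.append(M);B.append(M@C)
    x=np.linalg.lstsq(np.vstack(A),np.hstack(B),rcond=None)[0]
    return x.round(3),[np.round(np.linalg.norm(M@x-m),3) for M,m in zip(A,B)]
print("frame L",tri((318,340),(437,268)),tri((320,343),(440,240)));print("frame R",tri((505,430),(590,150)))
print("bottle cap",tri((407,132),(294,102)))
cv2.imwrite("pics/w0.png",bot.capture("wrist")[:,:,::-1])
cv2.imwrite("pics/crop.png",cv2.resize(bot.capture("scene")[60:320,400:640,::-1],None,fx=2,fy=2))
```

```text
frame L (array([0.37 , 0.085, 0.107]), [np.float64(0.002), np.float64(0.002)]) (array([0.373, 0.082, 0.161]), [np.float64(0.004), np.float64(0.004)])
frame R (array([ 0.228, -0.198,  0.176]), [np.float64(0.003), np.float64(0.003)])
bottle cap (array([ 0.678, -0.05 ,  0.206]), [np.float64(0.001), np.float64(0.001)])
```

View pics/crop.png

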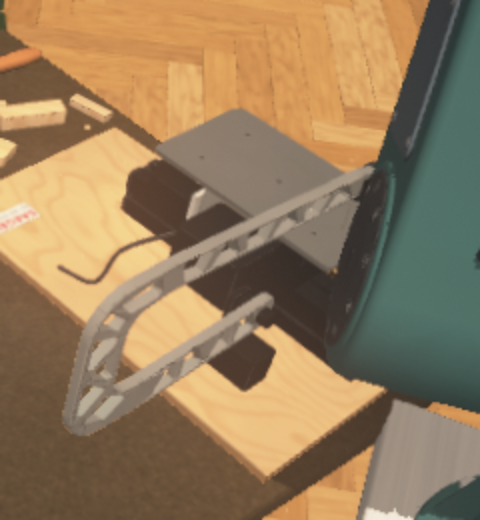

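The grey U-frame is a fixed saw frame at z≈0.10–0.18, x<0.375, so I'll pass above it.

Emit:
arm_command:
  motion: [0.66,-0.6,-0.12,0,0,0,1,0.66,-0.6,-0.12,0,0,0,1,0.66,-0.6,-0.12,0,0,0,1,0.66,-0.6,-0.12,0,0,0,1,0.66,-0.6,-0.12,0,0,0,1,0.66,-0.6,-0.12,0,0,0,1,0.66,-0.6,-0.12,0,0,0,1]

```text
t: 1.12
eef_pos: [0.3488, -0.2756, 0.2991]
tcp_rot: [[0.975, 0.224, 0.0], [0.224, -0.975, -0.0], [0.0, 0.0, -1.0]]
contact_force: [0.5, 1.2, -0.7]
finger_gap: 0.995
finger_force: 0.0
```

Emit:
arm_command:
  motion: [0.66,-0.6,0,0,0,0,1,0.66,-0.6,0,0,0,0,1,0.66,-0.6,0,0,0,0,1,0.66,-0.6,0,0,0,0,1,0.66,-0.6,0,0,0,0,1,0.66,-0.6,0,0,0,0,1,0.66,-0.6,0,0,0,0,1,0,0,0,0,0,0,1]

```text
t: 2.12
eef_pos: [0.5635, 0.0335, 0.2984]
tcp_rot: [[0.974, 0.228, 0.001], [0.228, -0.974, 0.001], [0.001, -0.001, -1.0]]
contact_force: [-0.1, -0.5, 0.3]
finger_gap: 1.0
finger_force: 0.0
```

Emit:
arm_command:
  motion: [0,0,0.3,0,0,-0.9,1,0,0,0.3,0,0,-0.9,1,0,0,0.3,0,0,-0.9,1,0,0,0.3,0,0,-0.9,1,0,0,0.3,0,0,-0.9,1,0,0,0.3,0,0,-0.8,1,0,0,0,0,0,0,1,0,0,0,0,0,0,1]

```text
t: 3.12
eef_pos: [0.5619, 0.0301, 0.1913]
tcp_rot: [[0.411, 0.912, 0.0], [0.912, -0.411, -0.0], [0.0, 0.0, -1.0]]
contact_force: [0.1, -0.7, 1.0]
finger_gap: 1.003
finger_force: 0.0
```

```bash
cat >> h.py <<'E'
def delta(o,tgt,Ldeg=None):
    """target TCP -> shift units in tool axes; Ldeg= world angle of object's long axis (tool x)"""
    R=np.array(o["tcp_rot"]);s=R.T@(np.array(tgt)-o["eef_pos"])/.06
    a=np.degrees(np.arctan2(R[1,0],R[0,0]));t=None
    if Ldeg is not None:t=-(((Ldeg-a)+90)%180-90)/10
    return np.round(s,3),None if t is None else round(t,3)
def tilt(o):
    R=np.array(o["tcp_rot"]);return np.round(np.degrees(R.T@np.cross(R[:,2],[0,0,-1]))/10,3)
E
python3 - <<'E'
from h import *
o=bot.get_obs();im=bot.capture("wrist");cm=cam("wrist",o)
print(o["t"],o["eef_pos"].round(4),o["contact_force"].round(1),"tilt",tilt(o),o["joint_pos"].round(2))
cv2.imwrite("pics/w1.png",im[:,:,::-1])
hsv=cv2.cvtColor(im,cv2.COLOR_RGB2HSV);v=hsv[:,:,2]
sd=proj(cm,[[.563,.0335,.017]])[0];print("seed",sd)
for th in(120,150):
    c,st=blob((v>th)&(hsv[:,:,1]<80),sd);P=toplane(cm,c,.017);print(st,np.round(rect(P),4))
x,y=sd.astype(int);m=np.zeros(v.shape,np.uint8);m[y-60:y+60,x-60:x+60]=(v<70)[y-60:y+60,x-60:x+60]
c,st=blob(m,sd);r=rect(toplane(cm,c,.043));print("knob",st,np.round(r,4))
E
```

```text
3.125 [0.5619 0.0301 0.1913] [ 0.1 -0.7  1. ] tilt [ 0.003 -0.001 -0.   ] [-0.07  0.36  1.66 -0.    1.12  0.35]
seed [316.2823905  216.86930353]
[ 283  153   74  122 7836] [5.660000e-01 3.250000e-02 6.330140e+01 1.094667e+02 6.602070e+01]
[ 283  154   74  121 7584] [5.658000e-01 3.220000e-02 6.305150e+01 1.085859e+02 6.591300e+01]
knob [313 204   3   3   4] [ 0.5679  0.0488  0.5674  2.28   21.126 ]
```

View pics/w1.png

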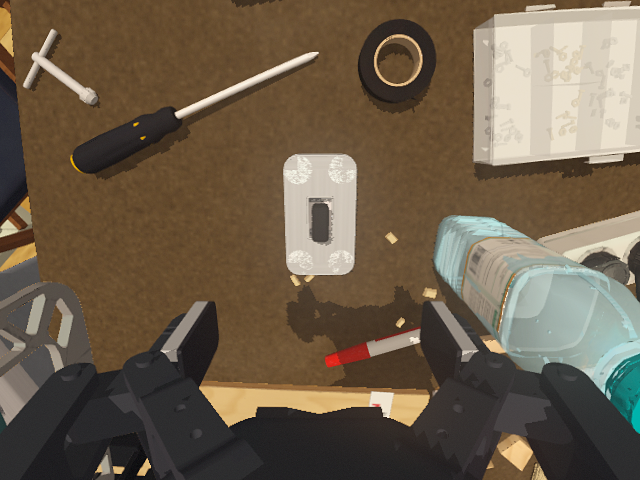

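The lids are centred in the wrist view at about (320,215), with the knob at (320,222) and the open fingers well clear on either side. Next I descend and pinch the knob.

Emit:
arm_command:
  motion: [0.06,0.04,0.5,0,0,0,1,0,0,0.5,0,0,0,1,0,0,0.5,0,0,0,0.5,0,0,0.5,0,0,0,0.2,0,0,0.35,0,0,0,0.0,0,0,0.2,0,0,0,-0.2,0,0,0,0,0,0,-0.2]
  squeeze: 40

```text
t: 4.05
eef_pos: [0.5655, 0.0329, 0.0377]
tcp_rot: [[0.408, 0.913, -0.0], [0.913, -0.408, 0.0], [-0.0, -0.0, -1.0]]
contact_force: [-0.0, 1.1, 0.1]
finger_gap: 0.404
finger_force: 0.0
```

Emit:
arm_command:
  motion: [0,0,0,0,0,0,-1,0,0,0,0,0,0,-1,0,0,0,0,0,0,-1,0,0,0,0,0,0,-1,0,0,0,0,0,0,-1,0,0,0,0,0,0,-1]
  squeeze: 40

```text
t: 4.8
eef_pos: [0.5659, 0.033, 0.0388]
tcp_rot: [[0.408, 0.913, 0.001], [0.913, -0.408, 0.0], [0.001, 0.001, -1.0]]
contact_force: [-2.5, 1.0, 6.6]
finger_gap: 0.155
finger_force: 40.2
```

Emit:
arm_command:
  motion: [0,0,-0.1,0,0,0,-1,0,0,-0.2,0,0,0,-1,0,0,-0.4,0,0,0,-1,0,0,-0.5,0,0,0,-1,0,0,-0.5,0,0,0,-1,0,0,-0.5,0,0,0,-1,0,0,-0.3,0,0,0,-1,0,0,0,0,0,0,-1,0,0,0,0,0,0,-1]

```text
t: 5.92
eef_pos: [0.5648, 0.0329, 0.1872]
tcp_rot: [[0.408, 0.913, -0.001], [0.913, -0.408, 0.0], [-0.0, -0.001, -1.0]]
contact_force: [-0.4, 0.2, -2.8]
finger_gap: 0.154
finger_force: 39.2
```

Run:
```python
from h import *
o=bot.get_obs();im=bot.capture("wrist");cm=cam("wrist",o)
print(o["t"],o["eef_pos"].round(4),o["contact_force"].round(1),o["finger_gap"],"tilt",tilt(o))
cv2.imwrite("pics/w2.png",im[:,:,::-1])
zt=o["eef_pos"][2]-.0385+.017
hsv=cv2.cvtColor(im,cv2.COLOR_RGB2HSV);v=hsv[:,:,2]
X=o["eef_pos"].copy();X[2]=zt;sd=proj(cm,[X])[0];print("seed",sd,zt)
print("delta tin",delta(o,[.6085,.2855,o["eef_pos"][2]],74.7))
```

```text
5.925 [0.5648 0.0329 0.1872] [-0.4  0.2 -2.8] 0.15399069432859785 tilt [-0.006  0.002  0.   ]
seed [315.16995821 298.73889682] 0.16569162248241526
delta tin (array([ 4.141, -1.052, -0.   ]), np.float64(-0.876))
```

View pics/w2.png

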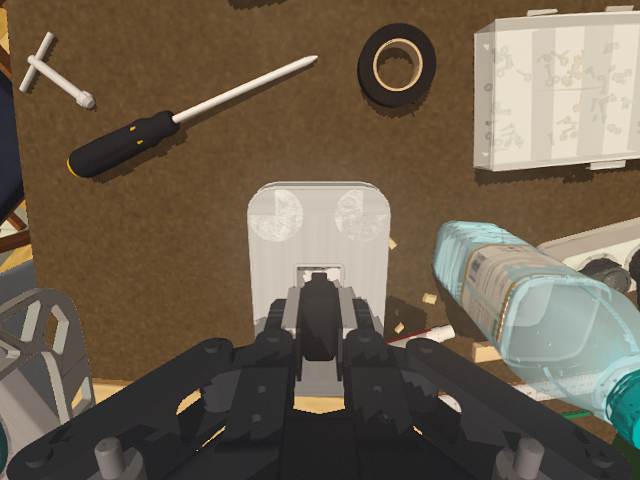

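The wrist view shows both lids held, still nested and level. The cover's far edge is at row ≈185 and its sides are at columns ≈248 and 390. I'll measure the cover's offset in the tool frame.

Run:
```python
from h import *
o=bot.get_obs();im=cv2.imread("pics/w2.png");g=cv2.cvtColor(im,cv2.COLOR_BGR2GRAY).astype(int)
print("col320",list(enumerate(g[174:196,300].tolist(),174)))
for r in(225,250,275): print(r,"L",list(enumerate(g[r,242:256].tolist(),242)),"R",list(enumerate(g[r,382:397].tolist(),382)))
R=np.array(o["tcp_rot"]);cm=cam("wrist",o)
def tool(px,zt):return (toplane(cm,px,o["eef_pos"][2]-zt)-o["eef_pos"])@R*1000
print(tool([(320,186.5),(248,250),(390,250),(248,225),(390,225),(320,182)],.0215).round(1))
```

```text
col320 [(174, 91), (175, 90), (176, 92), (177, 92), (178, 92), (179, 90), (180, 86), (181, 152), (182, 192), (183, 139), (184, 142), (185, 141), (186, 196), (187, 205), (188, 197), (189, 183), (190, 185), (191, 198), (192, 198), (193, 198), (194, 199), (195, 201)]
225 L [(242, 94), (243, 93), (244, 91), (245, 91), (246, 87), (247, 129), (248, 183), (249, 195), (250, 205), (251, 221), (252, 222), (253, 214), (254, 210), (255, 209)] R [(382, 205), (383, 198), (384, 196), (385, 196), (386, 203), (387, 199), (388, 199), (389, 197), (390, 113), (391, 85), (392, 90), (393, 90), (394, 90), (395, 92), (396, 91)]
250 L [(242, 92), (243, 93), (244, 94), (245, 92), (246, 94), (247, 93), (248, 82), (249, 164), (250, 198), (251, 193), (252, 194), (253, 199), (254, 200), (255, 198)] R [(382, 198), (383, 197), (384, 198), (385, 198), (386, 198), (387, 198), (388, 154), (389, 104), (390, 95), (391, 95), (392, 94), (393, 96), (394, 98), (395, 98), (396, 95)]
275 L [(242, 91), (243, 89), (244, 88), (245, 85), (246, 87), (247, 87), (248, 87), (249, 84), (250, 115), (251, 176), (252, 197), (253, 195), (254, 198), (255, 198)] R [(382, 197), (383, 197), (384, 195), (385, 198), (386, 194), (387, 116), (388, 90), (389, 92), (390, 91), (391, 92), (392, 91), (393, 91), (394, 92), (395, 91), (396, 93)]
[[ 52.5   2.2  21.5]
 [ 24.  -30.1  21.5]
 [ 24.1  33.6  21.4]
 [ 35.6 -29.4  21.5]
 [ 35.7  32.9  21.4]
 [ 54.4   2.2  21.5]]
```

Emit:
arm_command:
  motion: [0.3,-0.1,0,0,0,0,-1,0.5,-0.15,0,0,0,0,-1,0.6,-0.16,0,0,0,0,-1,0.6,-0.16,0,0,0,0,-1,0.5,-0.15,0,0,0,0,-1,0.33,-0.1,0,0,0,-0.3,-1,0,0,0,0,0,-0.3,-1,0,0,0,0,0,-0.28,-1,0,0,0,0,0,0,-1,0,0,0,0,0,0,-1]

```text
t: 7.22
eef_pos: [0.5896, 0.208, 0.1875]
tcp_rot: [[0.264, 0.965, -0.001], [0.965, -0.264, -0.0], [-0.0, -0.001, -1.0]]
contact_force: [0.2, 0.2, -3.0]
finger_gap: 0.154
finger_force: 39.2
```

Run:
```python
from h import *
o=bot.get_obs();im=bot.capture("wrist");cm=cam("wrist",o)
print(o["t"],o["eef_pos"].round(4),o["contact_force"].round(1),"tilt",tilt(o))
cv2.imwrite("pics/w3.png",im[:,:,::-1]);np.savez("w3.npz",p=o["eef_pos"],r=o["tcp_rot"])
hsv=cv2.cvtColor(im,cv2.COLOR_RGB2HSV);v=hsv[:,:,2]
sd=proj(cm,[[.611,.285,.06]])[0];print("seed",sd)
for th in(110,130,150):
    c,st=blob((v>th)&(hsv[:,:,1]<60),sd);P=toplane(cm,c,.06);print(st,np.round(rect(P),4))
```

```text
7.225 [0.5896 0.208  0.1875] [ 0.2  0.2 -3. ] tilt [-0.003  0.001  0.   ]
seed [317.19555611 124.73908475]
[  231    47   160   292 24418] [  0.5883   0.2292 124.4066 218.8099  74.756 ]
[  231    47   160   292 23015] [  0.5893   0.2293 124.1655 218.7397  73.9281]
[ 290   66   59  102 2309] [ 0.6138  0.2892 40.2132 67.1597 72.3565]
```

View pics/w3.png

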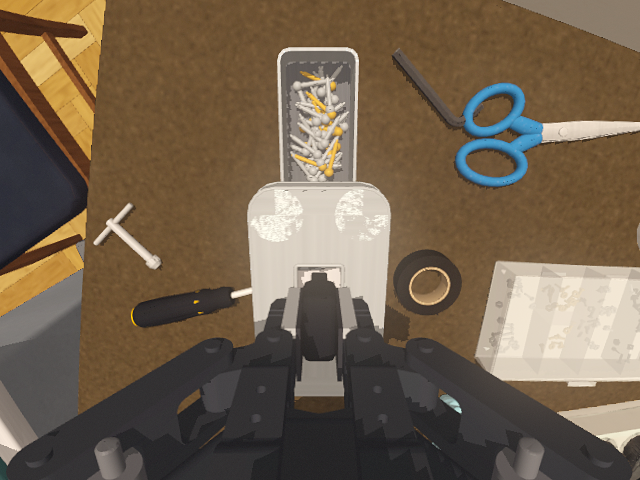

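The tin's rim shows its far edge at row ≈47 and its sides at columns ≈278 and 357. The near edge touches the lids' outline, so I'll use the far and side edges.

Run:
```python
from h import *
f=np.load("w3.npz");o=dict(eef_pos=f["p"],tcp_rot=f["r"]);R=f["r"];cm=cam("wrist",o)
im=cv2.imread("pics/w3.png");g=cv2.GaussianBlur(cv2.cvtColor(im,cv2.COLOR_BGR2GRAY),(3,3),0).astype(float)
def edge(a,off,up):  # first crossing of 50% between dark outside and bright rim
    d=np.diff(a);i=int(np.argmax(d if up else -d));w=np.abs(d[max(i-1,0):i+2]);return off+max(i-1,0)+.5+(w*np.arange(len(w))).sum()/w.sum()
def tool(px,z):return (toplane(cm,px,z)-f["p"])@R*1000
far=[(c,edge(g[35:53,c],35,True)) for c in(300,310,320,330,340)]
L=[(edge(g[r,265:285],265,True),r) for r in(75,95,115,135,155)]
Rr=[(edge(g[r,350:370],350,False),r) for r in(75,95,115,135,155)]
F,A,B=[tool(p,.06) for p in(far,L,Rr)]
print(far,L,Rr);print(F.round(1),A.round(1),B.round(1))
a=np.degrees([np.polyfit(q[:,0],q[:,1],1)[0] for q in(A,B)]);print("tin yaw in tool deg",a,"far slope",np.degrees(np.polyfit(F[:,1],F[:,0],1)[0]))
ct=np.array([F[:,0].mean()-50,(A[:,1].mean()+B[:,1].mean())/2]);print("tin centre tool",ct, "width",(B-A)[:,1].mean(),"world",R[:2,:2]@ct/1000+f["p"][:2])
# held cover, top face plane
zc=f["p"][2]-.0215
far=[(c,edge(g[183:192,c],183,True)) for c in(290,300,330,340)]
L=[(edge(g[r,243:256],243,True),r) for r in(225,245,265)];Rr=[(edge(g[r,382:396],382,False),r) for r in(225,245,265)]
F,A,B=[tool(p,zc) for p in(far,L,Rr)]
print("cover",F[:,0].mean()-54,(A[:,1].mean()+B[:,1].mean())/2,"w",(B-A)[:,1].mean(),far)
```

```text
[(300, np.float64(46.6764705882353)), (310, np.float64(46.67424242424242)), (320, np.float64(46.666666666666664)), (330, np.float64(46.65151515151515)), (340, np.float64(46.6865671641791))] [(np.float64(277.14864864864865), 75), (np.float64(277.55172413793105), 95), (np.float64(278.2289719626168), 115), (np.float64(278.60185185185185), 135), (np.float64(279.3453608247423), 155)] [(np.float64(358.20338983050846), 75), (np.float64(357.4765625), 95), (np.float64(357.271186440678), 115), (np.float64(356.5854700854701), 135), (np.float64(356.25), 155)]
[[129.6 -10.9 127.4]
 [129.6  -4.3 127.4]
 [129.6   2.3 127.4]
 [129.7   8.9 127.4]
 [129.7  15.5 127.4]] [[112.2 -26.5 127.4]
 [ 99.4 -26.5 127.5]
 [ 86.4 -26.5 127.5]
 [ 73.1 -26.6 127.5]
 [ 59.3 -26.4 127.5]] [[112.2  28.  127.4]
 [ 99.5  27.9 127.4]
 [ 86.5  28.1 127.4]
 [ 73.1  28.  127.4]
 [ 59.4  28.2 127.4]]
tin yaw in tool deg [-0.00818438 -0.19939824] far slope 0.061170496942974745
tin centre tool [79.64602116  0.76394462] width 54.52239373435002 world [0.61131532 0.28465688]
cover -1.6591768751457465 1.4784358626775784 w 62.49388102288932 [(290, np.float64(186.27777777777777)), (300, np.float64(186.17307692307693)), (330, np.float64(186.35454545454544)), (340, np.float64(186.2962962962963))]
```

Emit:
arm_command:
  motion: [0.3,0,0,0,0,0,-1,0.4,0,0.1,0,0,0,-1,0.4,0,0.3,0,0,0,-1,0.24,0,0.4,0,0,0,-1,0,0,0.3,0,0,0,-1,0,0,0.25,0,0,0,-1,0,0,0,0,0,0,-1,0,0,0,0,0,0,-1]

```text
t: 8.28
eef_pos: [0.6114, 0.2851, 0.1073]
tcp_rot: [[0.264, 0.965, 0.001], [0.965, -0.264, 0.0], [0.0, 0.001, -1.0]]
contact_force: [-0.3, -0.4, -2.7]
finger_gap: 0.156
finger_force: 39.2
```

Run:
```python
from h import *
o=bot.get_obs();im=bot.capture("scene");cm=cam("scene")
print(o["t"],o["eef_pos"].round(4),o["contact_force"].round(1),o["tcp_rot"].round(3).tolist())
cv2.imwrite("pics/s1full.png",im[:,:,::-1])
cv2.imwrite("pics/s1.png",cv2.resize(im[280:400,160:300,::-1],None,fx=5,fy=5,interpolation=cv2.INTER_CUBIC))
```

```text
8.275 [0.6114 0.2851 0.1073] [-0.3 -0.4 -2.7] [[0.264, 0.965, 0.001], [0.965, -0.264, 0.0], [0.0, 0.001, -1.0]]
```

View pics/s1.png

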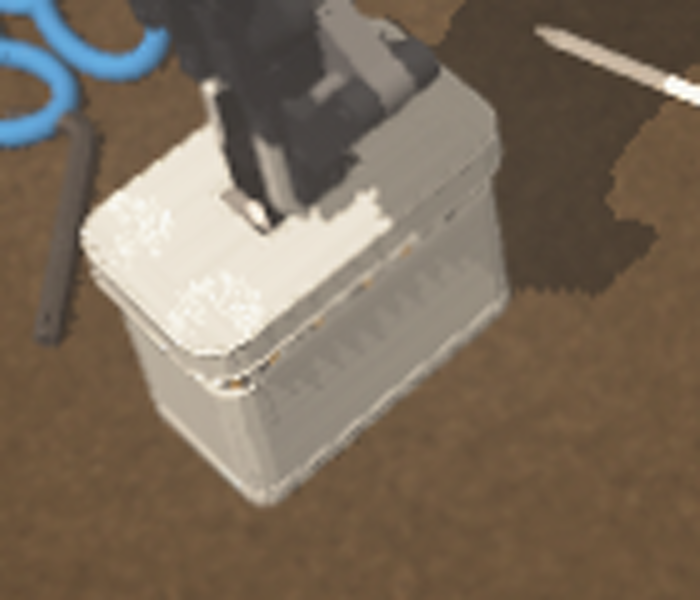

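The lids hang square over the tin, with a thin, even gap along both visible sides. I'll lower them slowly while watching the force.

Emit:
arm_command:
  motion: [0,0,0.06,0,0,0,-1,0,0,0.06,0,0,0,-1,0,0,0.06,0,0,0,-1,0,0,0.04,0,0,0,-1,0,0,0,0,0,0,-1]

```text
t: 8.95
eef_pos: [0.6107, 0.2855, 0.0932]
tcp_rot: [[0.263, 0.965, -0.001], [0.965, -0.263, -0.0], [-0.0, -0.001, -1.0]]
contact_force: [-0.6, -0.1, -3.6]
finger_gap: 0.156
finger_force: 39.2
```

Emit:
arm_command:
  motion: [0,0,0.04,0,0,0,-1,0,0,0.03,0,0,0,-1,0,0,0.03,0,0,0,-1,0,0,0,0,0,0,-1,0,0,0,0,0,0,-1]

```text
t: 9.57
eef_pos: [0.611, 0.2856, 0.0876]
tcp_rot: [[0.263, 0.965, 0.0], [0.965, -0.263, 0.0], [0.0, -0.0, -1.0]]
contact_force: [0.0, 0.8, -3.0]
finger_gap: 0.154
finger_force: 39.2
```

Emit:
arm_command:
  motion: [0,0,0.02,0,0,0,-1,0,0,0.01,0,0,0,-1,0,0,0,0,0,0,-1]

```text
t: 9.95
eef_pos: [0.6111, 0.2856, 0.0868]
tcp_rot: [[0.263, 0.965, 0.001], [0.965, -0.263, 0.0], [0.0, 0.001, -1.0]]
contact_force: [-1.9, -1.4, 5.5]
finger_gap: 0.153
finger_force: 40.4
```

Seated: the upward force confirms contact. Release and back off straight up.

Emit:
arm_command:
  motion: [0,0,0,0,0,0,0.2,0,0,0,0,0,0,0.6,0,0,0,0,0,0,1,0,0,0,0,0,0,1,0,0,0,0,0,0,1,0,0,-0.3,0,0,0,1,0,0,-0.5,0,0,0,1,0,0,-0.5,0,0,0,1,0,0,0,0,0,0,1]

```text
t: 11.08
eef_pos: [0.6133, 0.2864, 0.168]
tcp_rot: [[0.263, 0.965, 0.007], [0.965, -0.263, 0.002], [0.004, 0.006, -1.0]]
contact_force: [0.8, -0.1, 0.2]
finger_gap: 1.002
finger_force: 0.0
```

Run:
```python
from h import *
o=bot.get_obs();im=bot.capture("wrist");cm=cam("wrist",o)
print(o["t"],o["eef_pos"].round(4),o["contact_force"].round(1),o["finger_gap"])
cv2.imwrite("pics/w4.png",im[:,:,::-1])
hsv=cv2.cvtColor(im,cv2.COLOR_RGB2HSV);v=hsv[:,:,2]
X=o["eef_pos"].copy();X[2]=.065;sd=proj(cm,[X])[0];print(sd)
for th in(140,160):
    c,st=blob((v>th)&(hsv[:,:,1]<60),sd);r=rect(toplane(cm,c,.065));print(st,np.round(r,4))
print("delta",delta(o,[r[0],r[1],.065],r[4]))
```

```text
11.075 [0.6133 0.2864 0.168 ] [ 0.8 -0.1  0.2] 1.0018707483400178
[315.57432153 245.74553004]
[  267   169    96   152 12319] [  0.6121   0.2839  62.9767 110.0126  74.8034]
[  267   169    96   152 12072] [  0.612    0.2839  62.9536 109.9683  74.7428]
delta (array([-0.053, -0.02 ,  1.716]), np.float64(-0.0))
```

View pics/w4.png

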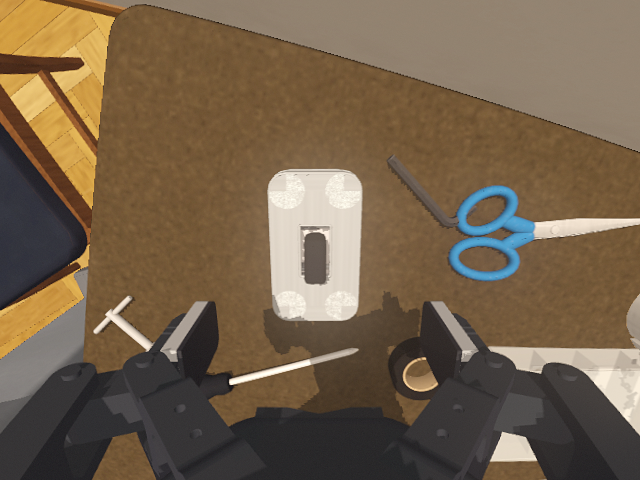

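The lids are seated on the tin: cover at (315,245), knob centred in its slot, long axis along the tool's x. I'll descend over the cover with the gripper open.

Emit:
arm_command:
  motion: [0,0,0.4,0,0,0,1,0,0,0.5,0,0,0,1,0,0,0.4,0,0,0,1,0,0,0.2,0,0,0,1,0,0,0.1,0,0,0,1,0,0,0,0,0,0,1,0,0,0,0,0,0,1]
  squeeze: 40

```text
t: 12.0
eef_pos: [0.6116, 0.2858, 0.0687]
tcp_rot: [[0.263, 0.965, 0.001], [0.965, -0.263, 0.001], [0.001, 0.001, -1.0]]
contact_force: [-0.2, 0.0, -0.4]
finger_gap: 1.002
finger_force: 0.0
```

Run:
```python
from h import *
o=bot.get_obs();im=bot.capture("wrist");print(o["t"],o["eef_pos"].round(4),o["contact_force"].round(1),tilt(o))
cv2.imwrite("pics/w5.png",im[:,:,::-1]);cv2.imwrite("pics/s5.png",bot.capture("scene")[230:400,130:330,::-1].repeat(4,0).repeat(4,1)[:600])
```

```text
12.0 [0.6116 0.2858 0.0687] [-0.2  0.  -0.4] [ 0.007 -0.006 -0.   ]
```

View pics/w5.png

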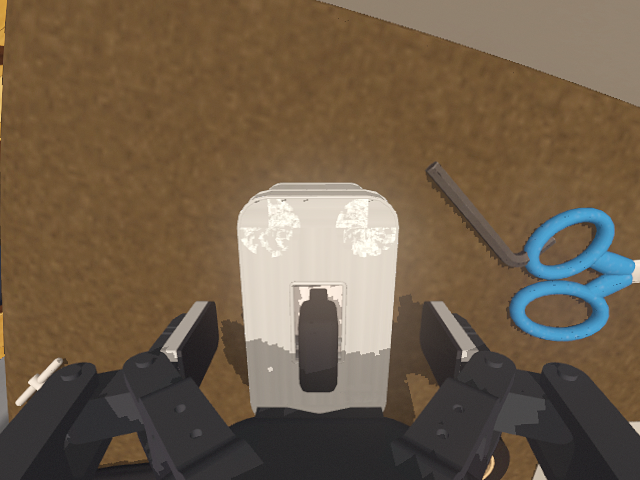

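View pics/s5.png

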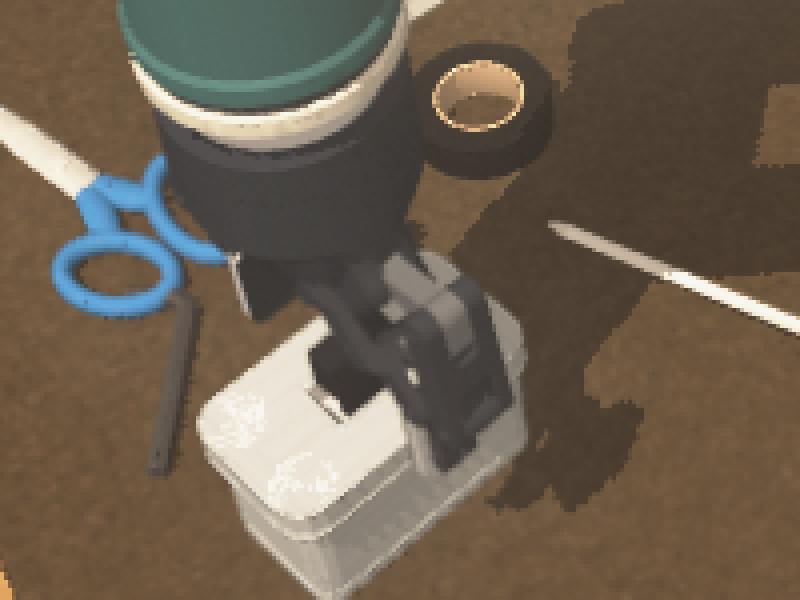

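The open fingers straddle the cover evenly (pads at columns 217 and 423, cover centre about 318). The scene view shows the fingertip beside the cover's long side. I'll go 12 mm lower and close on the cover.

Emit:
arm_command:
  motion: [0,0,0.1,0,0,0,1,0,0,0.1,0,0,0,1,0,0,0,0,0,0,1,0,0,0,0,0,0,0.6,0,0,0,0,0,0,0.3,0,0,0,0,0,0,0.2,0,0,0,0,0,0,0.0,0,0,0,0,0,0,0.0,0,0,0,0,0,0,0.0]
  squeeze: 40

```text
t: 13.22
eef_pos: [0.6113, 0.2857, 0.056]
tcp_rot: [[0.263, 0.965, 0.001], [0.965, -0.263, 0.0], [0.0, 0.001, -1.0]]
contact_force: [0.2, 0.7, 2.6]
finger_gap: 0.718
finger_force: 44.1
```

Emit:
arm_command:
  motion: [0,0,-0.02,0,0,0,0,0,0,-0.04,0,0,0,0,0,0,-0.04,0,0,0,0,0,0,-0.05,0,0,0,0,0,0,0,0,0,0,0]

```text
t: 13.85
eef_pos: [0.6111, 0.2857, 0.0651]
tcp_rot: [[0.263, 0.965, 0.0], [0.965, -0.263, 0.0], [0.0, 0.0, -1.0]]
contact_force: [0.5, 0.6, -0.6]
finger_gap: 0.717
finger_force: 43.8
```

Emit:
arm_command:
  motion: [0,0,-0.05,0,0,0,0,0,0,-0.05,0,0,0,0,0,0,-0.1,0,0,0,0,0,0,-0.1,0,0,0,0,0,0,0,0,0,0,0]

```text
t: 14.48
eef_pos: [0.6115, 0.2858, 0.0836]
tcp_rot: [[0.263, 0.965, 0.001], [0.965, -0.263, 0.001], [0.001, 0.001, -1.0]]
contact_force: [-0.2, -1.0, -2.3]
finger_gap: 0.715
finger_force: 43.8
```

Run:
```python
from h import *
F=[]
for i in range(12): im=bot.capture("scene");o=bot.get_obs();F.append(o["contact_force"])
print(np.mean(F,0).round(2),np.std(F,0).round(2),o["t"],o["eef_pos"].round(4),tilt(o),o["finger_force"])
```

```text
[-0.03 -0.27 -1.58] [0.38 0.42 0.44] 15.075 [0.6109 0.2856 0.0827] [-0.001 -0.     0.   ] 43.79648208618164
```

The averaged load of about 1.6 N fits the cover alone; both lids gave 2.8 N. I'll raise it the rest of the way and check.

Emit:
arm_command:
  motion: [0,0,-0.2,0,0,0,0,0,0,-0.4,0,0,0,0,0,0,-0.5,0,0,0,0,0,0,-0.4,0,0,0,0,0,0,-0.3,0,0,0,0,0,0,-0.1,0,0,0,0,0,0,0,0,0,0,0,0,0,0,0,0,0,0,0,0,0,0,0,0,0]

```text
t: 16.2
eef_pos: [0.6104, 0.2853, 0.1956]
tcp_rot: [[0.263, 0.965, -0.002], [0.965, -0.263, -0.001], [-0.001, -0.002, -1.0]]
contact_force: [0.2, -0.1, -1.4]
finger_gap: 0.716
finger_force: 43.9
```

Run:
```python
from h import *
F=[]
for i in range(12): im=bot.capture("scene");o=bot.get_obs();F.append(o["contact_force"])
print(np.mean(F,0).round(2),o["t"],o["eef_pos"].round(4),tilt(o),o["finger_force"],o["finger_gap"])
cm=cam("scene")
# sample along vertical line through the tin centre and knob: tray knob expected at z=.081 world on tin
th=np.radians(74.7);u=np.array([np.cos(th),np.sin(th)]);s=np.array([np.sin(th),-np.cos(th)]);c=np.array([.6112,.2853])
def at(a,b,z):
    p=proj(cm,[np.r_[c+a*u+b*s,z]])[0].round().astype(int);return p.tolist(),im[p[1]-1:p[1]+2,p[0]-1:p[0]+2].mean((0,1)).round().tolist()
for nm,q in(("knob top",(0,0,.091)),("knob end",(.0155,0,.083)),("flange L",(.048,0,.063)),("flange c",(.045,-.022,.063)),("dish",(.033,0,.055)),("cover side mid",(.054,0,.197)),("gap below cover",(.054,0,.16)),("tin end",(.05,0,.03))):print(nm,at(*q))
top=bot.capture("top");wr=bot.capture("wrist")
for nm,I in(("scene",im),("top",top),("wrist",wr)):cv2.imwrite(f"pics/end_{nm}.png",I[:,:,::-1])
# bystander check: changed pixels vs first top image
a=cv2.imread("pics/top0.png").astype(int);d=(np.abs(a-top[:,:,::-1]).max(2)>40).astype(np.uint8)
n,l,st,ce=cv2.connectedComponentsWithStats(cv2.morphologyEx(d,cv2.MORPH_OPEN,np.ones((3,3))));print([x[:5].tolist() for x in st[1:] if x[4]>30])
```

```text
[ 0.01  0.33 -1.41] 16.8 [0.611  0.2856 0.1968] [-0.    -0.001  0.   ] 43.892433643341064 0.7160213544261834
knob top ([216, 313], [69.0, 62.0, 56.0])
knob end ([208, 323], [121.0, 110.0, 100.0])
flange L ([192, 346], [246.0, 241.0, 232.0])
flange c ([203, 354], [246.0, 244.0, 237.0])
dish ([201, 342], [176.0, 166.0, 155.0])
cover side mid ([167, 287], [189.0, 177.0, 161.0])
gap below cover ([173, 306], [103.0, 89.0, 77.0])
tin end ([195, 359], [181.0, 170.0, 153.0])
[[134, 57, 35, 86, 1379], [115, 69, 4, 13, 39], [117, 83, 5, 12, 37], [30, 98, 109, 257, 9103], [173, 125, 8, 17, 100], [188, 135, 5, 10, 45], [157, 144, 10, 14, 93], [60, 147, 165, 333, 27989], [188, 163, 31, 19, 395], [161, 166, 13, 10, 79], [203, 187, 28, 29, 289], [313, 195, 68, 54, 2145], [274, 196, 3, 18, 54], [189, 227, 8, 8, 39], [181, 235, 15, 18, 127], [311, 443, 191, 37, 4473], [215, 447, 7, 14, 49], [46, 453, 7, 6, 33]]
```

```bash
python3 -c "
from station import bot
print(bot.close_job())"
```

```text
the job is handed in; nothing more can be done
None
```

The job is handed in at about 17 s of the 56 s limit: measured from the last pictures and forces, the tray sits home on the tin and the gripper holds the cover level, its lower edge about 19 cm above the table; I saw no sign that a bystander moved, but no verdict came back.

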